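# Index the miniature stand one notch towards the cliff piece

## Robot

A 7-joint arm with a two-finger parallel gripper is mounted at the origin on the work surface. World frame = base frame: x ahead of the robot, y to its left, z up, the work surface at z = 0. Lengths are in mm, angles in rad, forces in N, time in s.
With the tool pointing down it reaches from about 400 to 925 mm from the base axis. Payload 5.6 kg.
Tool frame: the origin (TCP) lies midway between the tips of the shut fingers; the grasp point (between the pads) lies robot.pinch_z behind it (robot.pinch_z is the distance from the TCP to the grasp point, in mm); z points along the fingers, y is the direction in which the jaws open and shut (so a half turn about z gives the same grasp; the last joint's range is limited). The gripper opens to 85 mm and grips with 20 to 120 N. Pads are 22 mm wide; open, the fingers measure 114 mm over their backs; the gripper's body (76 mm by 85 mm) begins 54 mm behind the grasp point. The pads swing forward as they close: fully open they stand 13 mm farther back than shut.
Start: joints at [1.15, 0.468, -0.012, 1.603, 0.006, 1.071, -0.056], TCP at [239.73, -604.184, 231.29] pointing down, gripper open.
Joint ranges: [-2.53, 2.53], [-0.31, 2.02], [-1.57, 1.55], [0.28, 2.44], [-1.29, 4.43], [0.15, 1.84], [-2.92, 2.92]. Speed limits (rad/s): [2.57, 2.57, 3.14, 3.14, 3.14, 3.14, 3.14].

## Interface

Orientations are given as a unit quaternion [w, x, y, z].
In Python, from workcell import robot, imaging gives the robot as it stands. The module is installed in compiled form; this text tells all that it offers.
- The arm moves only by the shell command python3 -m crank 'ROWS' [OPENING] [FORCE]. ROWS is JSON, a list of rows, each a list of 4 numbers: the shift along the tool's x, y, z in mm, then the turn about the tool's z in rad. In form: [[x, y, z, twist], ...]. A call has 1 to 5 rows; each row shifts and turns the commanded pose from where the row before left it, along the tool's axes as they then stand; what a row does not reach is not made up. A row lasts 1/10 s, in which the tool goes at most 50 mm and 8.59 degrees, less where a joint would pass 70% of its speed; a pose out of reach is approached as far as the arm can. A call is refused whole if a number of a shift passes 50 or a number of a turn 0.15, either way. A call with a gripper value outside its range is refused whole. OPENING is the opening, from 0 (shut) to 1 (fully open), set as the call begins (- or left out, the last holds). The fingers move at their own pace and stop on an object; FORCE is the grip in N (left out, the last holds). Time passes only in rows, so rows that do not move let the fingers close. It gives the time, the measured TCP pose, the force and the opening at its end, in the units of the state.
- robot.observe(): the state, without advancing time (a new reading comes with each control period).
- imaging.read_camera(name): name is "scene" or "top" or "wrist"; returns the picture (420x560x3 uint8, red, green, blue); there is no depth.
- imaging.camera_info(name): a dict with "fx", "fy", "cx", "cy" (pixels), "rvec" (rotation vector, rad) and "tvec" (3), from world to camera coordinates, as OpenCV has them. Camera axes: x right, y down, z forward; pixel columns grow to the right and rows downward; lengths in mm; the calibration is good to about 2 mm. A picture is of the moment at which its call begins: read the wrist's pose just before it. camera_info takes no time and is no camera call; for the wrist camera it gives the pose at the moment of the call.
- robot.hand_in(): hands the job in, once; it reports no verdict.
The state is a dict: "time": time; "joints": joint angles; "joint_velocities": joint speeds; "tau": joint torques, N m; "ee_pos": TCP position; "orientation": TCP orientation; "contact_force": force on the tool from outside, world axes, zero at the start; "moment": the same for the moment, N m; "gripper_width": finger opening in mm.
Only numpy, scipy, OpenCV 4.12 (cv2) and the standard library are available. Lean on these libraries where they do the work, as an engineer would, in place of code of your own. Each camera call takes 0.05 s, during which the arm holds its last target. There are 200 camera calls.

## Task

The black chess knight stands on an aluminium miniature stand whose turning stage is locked by a spring plunger. Pull the plunger's black knob up out of its notch, turn the stage to the next notch on the side where the brown resin cliff stands, so that the knob swings towards the cliff, and let the pin spring fully home in that notch, then let go. Work gently: feel for the notch and never force the pin, keep the knight standing in the middle of the stage, and do not disturb the cliff, the wooden bin or the road piece.

Things in the scene. Friction and masses are not known exactly. Their poses are not given: they have to be found in the camera images.
- base: Fixed round dark steel foot of the stand, 284 mm across, 18 mm high; origin at the centre of its underside, z up. A flat steel index ring with radial notches lies along the robot's side of its rim (see home_notch). At the start the pin is in the home notch, which lies along the foot's -x axis, roughly towards the robot.
- home_notch (a point): Middle of the home notch, level with the ring's top, 112.5 mm from the axis. The level ring (radius 93 to 133 mm) has radial notches 10 mm wide and 12 mm deep: home, and two more to either side on sectors set by hand. The first neighbour is 36 degrees from home, up to 8 either way (each side differs; no measured pose tells it); the second is another 36 degrees on.
- pivot (a point): Centre of the stage's top face, on its vertical turning axis, 46 mm above the foot's underside (16 mm above the ring's top). The stage is an aluminium disc of radius 78 mm with an arm 30 mm wide that reaches out to 128 mm and carries the plunger; the arm's top is level with this point.
- stage (a joint): Turn of the stage, rad: 0 with the arm along the foot's -x axis (home), positive counter-clockwise from above, range -1.35 to 1.35. Positive moves the knob towards the foot's -y side, negative towards +y. It turns with a drag of about 0.12 N m and stays where it is left; in a notch the pin has about 1 mm of play each way.
- plunger (a joint): Lift of the spring plunger, m: 0 with the pin fully home in a notch, about 0.008 with its flat tip resting on the ring's top, 0.016 at the top stop. The spring pulls it down with about 6 N at 0 and 11 N at the top stop, and snaps the pin into a notch when it passes over one.
- knob (a point): Centre of the plunger's black knob: an upright ribbed cylinder, 25 mm across and 26 mm high (13 mm above and below this point), on the arm 112.5 mm from the turning axis. With the pin home this point is 27 mm above the arm's top. It rises with the plunger and goes round with the stage. Below it is a boss 18 mm across, 12 mm high.
- pin: Steel pin under the knob, 8 mm across with a flat tip, pointing down through the arm; it moves with the knob. Origin on the pin's axis, 18 mm above the foot's underside when home; the tip is 4 mm above the origin. A load of more than 25 N on the pin, sideways against a notch or pressed on the ring, counts as forcing it.
- knight: Loose black ceramic chess knight, 36 mm across the foot, 73 mm high, 60 g, standing near the middle of the stage; origin at the centre of its underside, z up.
- cliff: Loose brown resin cliff-edge scenery piece, about 150 x 110 x 105 mm, 0.7 kg, on the counter to the left or the right of the stand; it shows which way to turn. Origin at the centre of its underside.
- bin: Loose wooden box with a tilt-out front, about 150 x 140 x 130 mm, 0.9 kg, on the other side of the stand from the cliff. Origin at the centre of its underside.
- road: Loose flat dark grey plastic road segment, 170 x 75 x 11 mm, lying on the counter to the left of the stand. Origin at the centre of its underside.
Mind the look-alikes: they are no part of the job. What is shaped like the cliff but green or turquoise is not meant.

How it is judged:
By the outcome, as a careful person would: the job done as asked, in the order asked, and still so for the second after the job is handed in, with the robot touching nothing.
It also fails if it takes over 48 s, if anything falls off the work surface, if the arm or the gripper's body presses on something with over 40 N, if the wrist force passes 120 N, or if a joint passes its speed limit or range.

## Working session

There is one attempt and no reset: what is moved stays moved. The work goes in short steps, Python scripts to look and compute and a shell command to move; the robot and the scene stay as the last step left them, time stands still between calls to the robot, and variables do not carry over. Pictures are saved under pics/ and viewed, about 8 in all and at most 12, crops included, and the job is handed in when it is done.

```bash
mkdir -p pics
cat > h.py <<'E'
import numpy as np, cv2
from workcell import robot, imaging
def cam(n):
    i=imaging.camera_info(n); R=cv2.Rodrigues(np.array(i["rvec"],float))[0]; t=np.array(i["tvec"],float).ravel()
    return i,R,t
def ray(n,u,v,c=None):
    i,R,t=c or cam(n); d=R.T@np.array([(u-i["cx"])/i["fx"],(v-i["cy"])/i["fy"],1]); return -R.T@t,d/np.linalg.norm(d)
def plane(n,u,v,z,c=None):
    o,d=ray(n,u,v,c); return o+d*(z-o[2])/d[2]
def tri(a,b):
    (o1,d1),(o2,d2)=a,b
    s=np.linalg.lstsq(np.c_[d1,-d2],o2-o1,rcond=None)[0]
    p,q=o1+s[0]*d1,o2+s[1]*d2
    return (p+q)/2,np.linalg.norm(p-q)
def proj(n,P,c=None):
    i,R,t=c or cam(n); x=R@np.array(P,float)+t; return i["fx"]*x[0]/x[2]+i["cx"],i["fy"]*x[1]/x[2]+i["cy"]
E
python3 - <<'E'
from h import *
s=robot.observe();print(s,robot.pinch_z)
a=imaging.read_camera("scene");b=imaging.read_camera("top")
for n,p in(("scene",a),("top",b)):
    cv2.imwrite(f"pics/{n}0.png",p[:,:,::-1]); print(n,imaging.camera_info(n))
E
```

```text
{'time': 0.0, 'joints': array([ 1.15000181,  0.46838826, -0.01161981,  1.60362931,  0.00595633,
        1.07139398, -0.05626704]), 'joint_velocities': array([ 0.00057516,  0.00141858,  0.00048736,  0.00128062, -0.00017868,
       -0.00126103,  0.00017034]), 'tau': array([-6.08559458e-04, -5.32386410e+01,  2.13053363e-02, -2.51303422e+01,
        1.14771706e-02,  7.69706588e-03,  7.32864606e-06]), 'ee_pos': array([ 239.51659862, -603.65820735,  230.32877759]), 'orientation': array([-8.68064009e-04,  9.82214960e-01,  1.87757759e-01, -2.05890098e-04]), 'contact_force': array([0.48621691, 0.04348073, 0.68620029]), 'moment': array([-0.01175255,  0.00943362,  0.02229099]), 'gripper_width': 85.60663554412574} 18.700000000000003
scene {'fx': 450.31562135916, 'fy': 450.31562135916, 'cx': 277.031117936016, 'cy': 201.89291566883523, 'rvec': array([ 0.88986671,  2.53192264, -1.09031202]), 'tvec': array([ 278.19229312, -182.69044863, 1384.81209896])}
top {'fx': 479.92887461315723, 'fy': 479.92887461315723, 'cx': 278.12824052725983, 'cy': 202.27780661569037, 'rvec': array([ 2.23551706, -2.17426023,  0.04553453]), 'tvec': array([  77.47160171,  431.50080509, 1263.16128504])}
```

View pics/scene0.png

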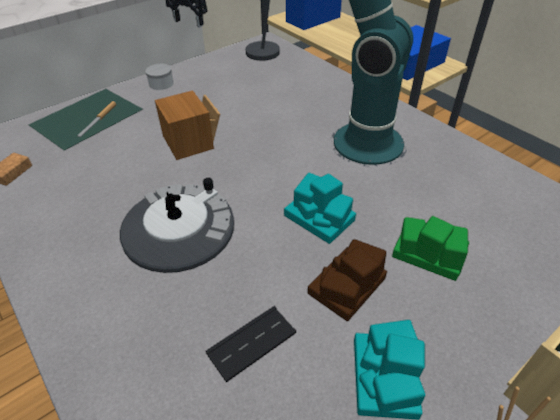

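View pics/top0.png

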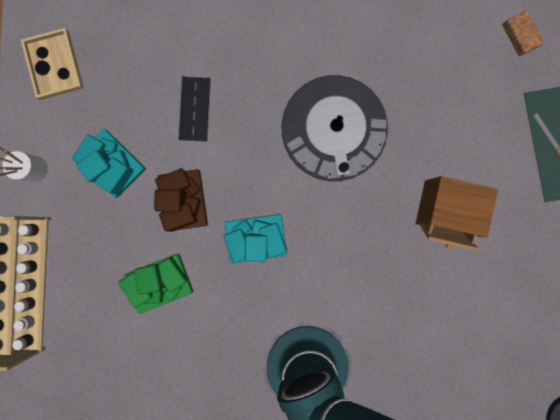

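The scene view shows the brown cliff at (348,277) and the stand at (177,225). In the top view the cliff is at (180,200), the stand at (335,128) and the knob at (344,167). The cliff is on the robot's left (+y), so the stage turns negative (clockwise from above).

Look-alikes (top view pixels):
- **Cliff:** brown (180,200) is the real one. Turquoise (108,162), turquoise (255,240) and green (157,283) are not.
- **Knob:** the black cylinder at (344,167) is the real one. The black knight (337,124), the robot's own dark parts and the dark discs in the tray (42,67) are not.

Run:
```python
from h import *
t=cv2.imread("pics/top0.png"); s=cv2.imread("pics/scene0.png")
A=cv2.resize(t[70:190,275:395],(400,400),interpolation=cv2.INTER_CUBIC)
B=cv2.resize(s[165:275,115:240],None,fx=400/125,fy=400/110,interpolation=cv2.INTER_CUBIC)
cv2.imwrite("pics/crop1.png",np.hstack([A,B[:400]]))
for n,im,r in(("top",t,(325,360,150,178)),("scene",s,(198,220,172,196))):
    x0,x1,y0,y1=r; g=im[y0:y1,x0:x1].max(2); m=(g<45).astype(np.uint8)
    k,l,st,c=cv2.connectedComponentsWithStats(m)
    print(n,[(st[i].tolist(),(c[i]+[x0,y0]).round(1).tolist()) for i in range(1,k) if st[i][4]>8])
# white disc centre top
for n,im in(("top",t),("scene",s)):
    m=(im.min(2)>165).astype(np.uint8); k,l,st,c=cv2.connectedComponentsWithStats(m)
    for i in range(1,k):
        if st[i][4]>300: print(n,st[i],c[i])
```

```text
top [([15, 13, 8, 8, 55], [343.5, 166.6])]
scene [([6, 6, 9, 13, 91], [207.9, 183.8])]
top [312 128  52  26 722] [341.38088643 140.06232687]
top [  3 151  28  28 407] [ 18.38329238 165.08845209]
scene [   0    0  111   29 1631] [37.27099939  9.09932557]
scene [ 144  189   73   50 1891] [176.74299313 216.57535695]
```

View pics/crop1.png

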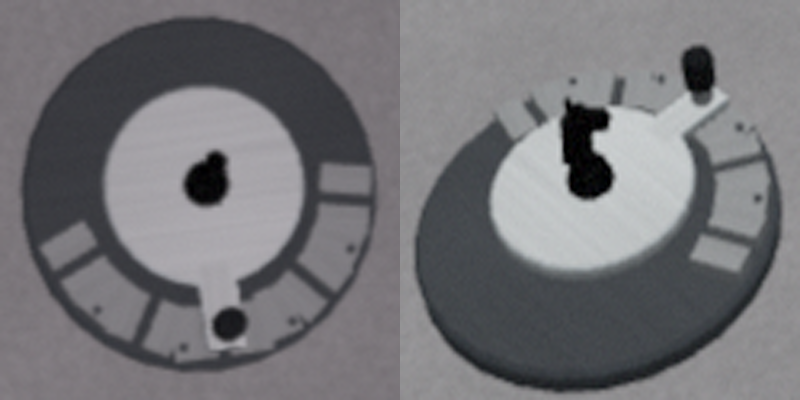

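The crop confirms the choice. The knob is at crop (229,323), on the arm. The first notch on the cliff side is at about crop (147,318), which is left in the top view. Next I work out positions.

Run:
```python
from h import *
t=cv2.imread("pics/top0.png"); s=cv2.imread("pics/scene0.png")
K,e=tri(ray("top",343.5,166.6),ray("scene",207.9,183.8)); print("knob tri",K,e)
# stage disc: threshold bright, contour hull points -> plane z=46 -> circle fit minus arm
def circ(P):
    A=np.c_[2*P,np.ones(len(P))];x=np.linalg.lstsq(A,(P**2).sum(1),rcond=None)[0];return x[:2],np.sqrt(x[2]+x[:2]@x[:2])
for n,im,r in(("top",t,(275,395,70,190)),("scene",s,(115,240,165,275))):
    x0,x1,y0,y1=r; g=im[y0:y1,x0:x1].min(2); m=(g>(135)).astype(np.uint8)
    k,l,st,c=cv2.connectedComponentsWithStats(m); 
    cand=[i for i in range(1,k) if l[l.shape[0]//2-20:l.shape[0]//2+20].__eq__(i).sum()>200]
    m=(l==cand[0]).astype(np.uint8); cs=max(cv2.findContours(m,cv2.RETR_EXTERNAL,cv2.CHAIN_APPROX_NONE)[0],key=len)[:,0]+[x0,y0]
    c4=cam(n); P=np.array([plane(n,u,v,46,c4)[:2] for u,v in cs])
    for _ in range(8):
        C,R=circ(P); d=abs(np.linalg.norm(P-C,axis=1)-R); P=P[d<max(4,np.percentile(d,85))] if d.max()>4 else P
    print(n,"disc",C,R,len(P),len(cs))
    # foot silhouette
T=lambda u,v:(275+(u+.5)/3.3333-.5,70+(v+.5)/3.3333-.5)
for nm,(u,v) in dict(knob=(229,323),n1in=(155,302),n1out=(136,342),n2=(77,265),r1=(313,281),r2=(345,200)).items():
    print(nm,plane("top",*T(u,v),30).round(1))
# knob assumed at z 73+... mask covers top mostly
print("knob z86",plane("top",343.5,166.6,86),"z73",plane("top",343.5,166.6,73))
kn=T(206,183);print("knight base approx",plane("top",*kn,46))
```

```text
knob tri [521.00466465 -72.30044504  73.08260707] 0.7471563712322342
top disc [630.37915819 -54.05602624] 75.36021635447769 104 216
scene disc [622.20503728 -54.86238364] 191.95590193436186 125 466
knob [526.4 -78.1  30. ]
n1in [541.3 -19.7  30. ]
n1out [509.4  -5.6  30. ]
n2 [568.6  42.1  30. ]
r1 [ 561.3 -143.2   30. ]
r2 [ 625.9 -167.1   30. ]
knob z86 [519.82558434 -70.72676836  86.        ] z73 [521.32459585 -72.52967878  73.        ]
knight base approx [632.9734977  -55.56996291  46.        ]
```

```bash
python3 -m crank '[[35,-30,0,0],[35,-30,0,0],[35,-30,0,0],[35,-30,0,0],[35,-30,0,0]]' 0.6 40; python3 -m crank '[[35,-30,0,0],[35,-30,0,0],[35,-30,0,0],[35,-30,0,0],[35,-30,0,0]]'
```

```text
time: 0.6
ee_pos: [347.5, -398.3, 231.0]
orientation: [-0.0, 0.982, 0.188, -0.0]
contact_force: [0.5, 0.0, 0.1]
gripper_width: 51.2
time: 1.1
ee_pos: [454.8, -194.5, 231.2]
orientation: [0.0, 0.982, 0.188, -0.0]
contact_force: [1.1, -0.9, 0.5]
gripper_width: 51.2
```

```bash
cat > go.py <<'E'
import sys
from h import *
from scipy.spatial.transform import Rotation as Ro
def togo(x,y,z,jaw):
    s=robot.observe();q=s["orientation"];M=Ro.from_quat([q[1],q[2],q[3],q[0]]).as_matrix()
    d=M.T@(np.array([x,y,z])-s["ee_pos"]); ang=np.degrees(np.arctan2(M[1,0],M[0,0]))
    print("t",round(s["time"],2),"tcp",s["ee_pos"].round(1),"F",s["contact_force"].round(1),"M",s["moment"].round(2),"w",round(s["gripper_width"],1),"xang",ang.round(1),"tilt",np.degrees(np.arccos(-M[2,2])).round(2),"shift",d.round(1),"twist",np.radians(ang-jaw).round(3))
if __name__=="__main__": togo(*map(float,sys.argv[1:5]))
E
python3 go.py 521 -72 170 9.3
```

```text
t 1.1 tcp [ 454.8 -194.5  231.2] F [ 1.1 -0.9  0.5] M [-0.02  0.03 -0.  ] w 51.2 xang 21.6 tilt 0.01 shift [106.7 -89.5  61.2] twist 0.215
```

```bash
python3 -m crank '[[27,-22,15,0],[27,-22,15,0],[27,-22,15,0],[26,-23,16,0],[0,0,0,0.15]]' >/dev/null; python3 -m crank '[[0,0,0,0.065],[0,0,0,0]]'>/dev/null; python3 go.py 521 -72 170 9.3
python3 - <<'E'
from h import *
c=cam("wrist"); p=imaging.read_camera("wrist"); cv2.imwrite("pics/w1.png",p[:,:,::-1])
import pickle; pickle.dump(c,open("w1.pkl","wb"))
print("knob proj",proj("wrist",(521,-72,86),c),"pivot",proj("wrist",(630.5,-54.5,46),c),"notch",proj("wrist",(525,-12.6,30),c), "cam",-c[1].T@c[2])
E
```

```text
t 1.8 tcp [520.8 -73.7 169.7] F [ 0.9 -0.5  0.2] M [-0.02 -0.02  0.06] w 51.1 xang 9.4 tilt 0.07 shift [ 0.5 -1.6 -0.3] twist 0.001
knob proj (np.float64(274.2553969179939), np.float64(213.4068311280497)) pivot (np.float64(275.2330225752983), np.float64(52.34260108063825)) notch (np.float64(207.57125374885067), np.float64(178.3329159252941)) cam [593.74525384 -62.49648622 313.33446306]
```

View pics/w1.png

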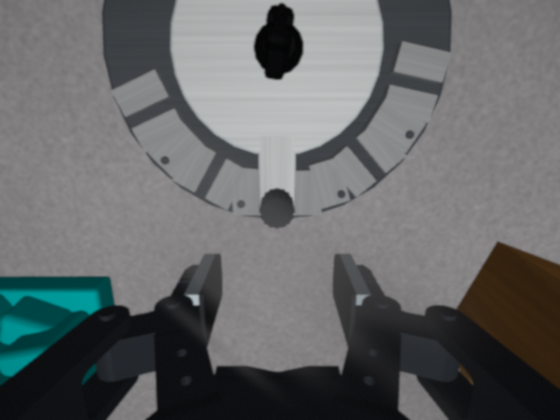

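The wrist view shows the knob top at about (277,208), clear between the open fingers. The cliff-side notch runs from (223,160) to (204,193). I refine with these.

Run:
```python
from h import *
import pickle; c=pickle.load(open("w1.pkl","rb")); im=cv2.imread("pics/w1.png")
g=im[185:232,255:300].max(2); m=(g<95).astype(np.uint8)
k,l,st,ce=cv2.connectedComponentsWithStats(m)
for i in range(1,k):
    if st[i][4]>60: print(st[i],ce[i]+[255,185])
K=plane("wrist",277,208,86,c); print("knob top",K, "tri top/wrist",tri(ray("top",343.5,166.2),ray("wrist",277,208,c)))
# disc circle in wrist: horizontal extents at row of centre
gr=im[:170].min(2); m=(gr>140).astype(np.uint8); k,l,st,ce=cv2.connectedComponentsWithStats(m); i=1+st[1:,4].argmax()
cs=max(cv2.findContours((l==i).astype(np.uint8),0,1)[0],key=len)[:,0]
P=np.array([plane("wrist",u,v,46,c)[:2] for u,v in cs if 2<v<135 and (u<215 or u>335)])
A=np.c_[2*P,np.ones(len(P))];x=np.linalg.lstsq(A,(P**2).sum(1),rcond=None)[0];C=x[:2];print("pivot",C,"R",np.sqrt(x[2]+C@C),"knob dist",np.linalg.norm(K[:2]-C))
f=lambda p:np.degrees(np.arctan2(-(p[1]-C[1]),-(p[0]-C[0])))
print("arm angle",f(K),"notch",[f(plane("wrist",u,v,30,c)) for u,v in((223,160),(213.5,176),(204,193))])
```

```text
[   4    4   36   39 1046] [276.66156788 208.27246654]
knob top [525.29301355 -73.27302104  86.        ] tri top/wrist (array([522.0110217 , -73.0651    ,  74.47017181]), np.float64(1.545757999415615))
pivot [632.38529807 -55.08152897] R 76.36431543645368 knob dist 108.62636782595341
arm angle 9.640663282602954 notch [np.float64(-19.23593659696454), np.float64(-19.818002825516455), np.float64(-20.08547782016617)]
```

```bash
python3 -m crank '[[1,-0.5,35,0],[0,0,35,0],[0,0,30,0],[0,0,16,0],[0,0,0,0]]' ; python3 go.py 522 -73 53 9.4
```

```text
time: 2.35
ee_pos: [520.0, -73.6, 52.1]
orientation: [-0.001, 0.997, 0.082, -0.002]
contact_force: [0.2, 0.0, -0.1]
gripper_width: 50.9
t 2.35 tcp [520.  -73.6  52.1] F [ 0.2  0.  -0.1] M [ 0.02 -0.02  0.02] w 50.9 xang 9.4 tilt 0.28 shift [ 2.1 -0.2 -0.9] twist -0.001
```

Run:
```python
from h import *
p=imaging.read_camera("wrist"); q=imaging.read_camera("scene"); cv2.imwrite("pics/w2.png",np.hstack([p[120:420,150:400,::-1],cv2.resize(q[150:250,150:250,::-1],(300,300),interpolation=2)]))
```

```text
(no output)
```

View pics/w2.png

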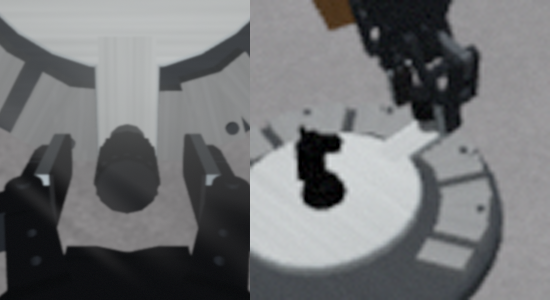

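The knob at crop (127,180) is centred between the pads at (50,180) and (208,180). The fingertips are clear of the arm. I move 2 mm in and close.

```bash
python3 -m crank '[[2,0,0,0],[0,0,0,0],[0,0,0,0],[0,0,0,0],[0,0,0,0]]' 0.2 50; python3 go.py 522 -73 53 9.4
```

```text
time: 2.95
ee_pos: [525.2, -73.2, 55.8]
orientation: [0.0, 0.997, 0.081, 0.001]
contact_force: [-0.6, 0.9, 6.1]
gripper_width: 22.5
t 2.95 tcp [525.2 -73.2  55.8] F [-0.6  0.9  6.1] M [0.02 0.04 0.04] w 22.5 xang 9.3 tilt 0.17 shift [-3.2 -0.7  2.7] twist -0.001
```

```bash
python3 -m crank '[[0,0,0,0],[0,0,-2,0],[0,0,0,0]]'; python3 -m crank '[[0,0,-3,0],[0,0,-3,0],[0,0,0,0]]'; python3 go.py 522 -73 53 9.4
```

```text
time: 3.25
ee_pos: [525.1, -73.1, 56.6]
orientation: [0.0, 0.997, 0.081, 0.001]
contact_force: [5.4, 0.2, -6.9]
gripper_width: 22.8
time: 3.55
ee_pos: [525.1, -73.0, 62.3]
orientation: [0.0, 0.997, 0.081, 0.001]
contact_force: [5.8, -0.4, -8.1]
gripper_width: 22.8
t 3.55 tcp [525.1 -73.   62.3] F [ 5.8 -0.4 -8.1] M [-0.01 -1.26  0.01] w 22.8 xang 9.3 tilt 0.14 shift [-3.  -0.5  9.3] twist -0.001
```

```bash
python3 -m crank '[[0,0,-3,0],[0,0,-2.5,0],[0,0,0,0]]'; python3 go.py 522 -73 53 9.4
python3 - <<'E'
from h import *
q=imaging.read_camera("scene"); p=imaging.read_camera("wrist");cv2.imwrite("pics/w3.png",np.hstack([p[120:420,150:400,::-1],cv2.resize(q[150:250,150:250,::-1],(300,300),interpolation=2)]))
E
```

```text
time: 3.85
ee_pos: [525.0, -73.0, 67.6]
orientation: [-0.0, 0.997, 0.081, 0.001]
contact_force: [6.2, 0.3, -9.9]
gripper_width: 22.7
t 3.85 tcp [525.  -73.   67.6] F [ 6.2  0.3 -9.9] M [-0.02 -1.33  0.01] w 22.7 xang 9.3 tilt 0.14 shift [-3.  -0.5 14.6] twist -0.001
```

View pics/w3.png

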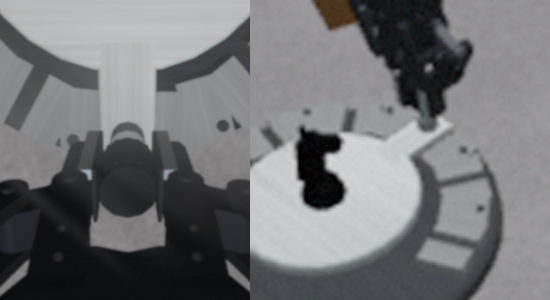

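The knob is gripped and lifted about 12 mm, and the shiny pin shaft shows at crop (428,118). Now I turn the stage towards the cliff along the arc.

```bash
python3 -m crank '[[0.05,-2.2,0,0.02],[0.1,-4.5,0,0.04],[0.1,-4.5,0,0.04],[0.1,-4.5,0,0.04],[0,0,0,0]]'; python3 go.py 532.5 -13.5 67 -21; python3 -m crank '[[0.1,-4.5,0,0.04],[0.1,-4.5,0,0.04],[0.1,-4.5,0,0.04],[0.1,-4.5,0,0.04],[0,0,0,0]]'; python3 go.py 532.5 -13.5 67 -21
```

```text
time: 4.45
ee_pos: [523.5, -57.1, 67.3]
orientation: [-0.0, 1.0, 0.011, 0.001]
contact_force: [6.4, -0.8, -9.4]
gripper_width: 22.9
t 4.45 tcp [523.5 -57.1  67.3] F [ 6.4 -0.8 -9.4] M [-0.01 -1.32 -0.14] w 22.9 xang 1.3 tilt 0.12 shift [  9.9 -43.4   0.4] twist 0.389
time: 4.95
ee_pos: [524.5, -39.7, 67.3]
orientation: [0.0, 0.998, -0.069, 0.001]
contact_force: [6.1, -1.1, -8.6]
gripper_width: 22.7
t 4.95 tcp [524.5 -39.7  67.3] F [ 6.1 -1.1 -8.6] M [-0.32 -1.29 -0.13] w 22.7 xang -7.9 tilt 0.1 shift [  4.3 -27.    0.3] twist 0.228
```

```bash
python3 -m crank '[[0.1,-4.5,0,0.04],[0.1,-4.5,0,0.04],[0.05,-2.8,0,0.025],[0,0,0,0]]'; python3 go.py 532.5 -13.5 67 -21; python3 -m crank '[[0,0,2,0],[0,0,1,0],[0,0,0,0]]'
python3 - <<'E'
from h import *
import pickle
c=cam("wrist");p=imaging.read_camera("wrist");cv2.imwrite("pics/w4.png",p[:,:,::-1]);pickle.dump(c,open("w4.pkl","wb"))
E
```

```text
time: 5.35
ee_pos: [526.7, -28.6, 67.2]
orientation: [0.0, 0.993, -0.121, 0.001]
contact_force: [5.6, -1.1, -9.0]
gripper_width: 22.6
t 5.35 tcp [526.7 -28.6  67.2] F [ 5.6 -1.1 -9. ] M [-0.38 -1.32 -0.12] w 22.6 xang -14.0 tilt 0.1 shift [  2.  -16.    0.2] twist 0.123
time: 5.65
ee_pos: [526.6, -28.6, 64.2]
orientation: [0.0, 0.993, -0.121, 0.001]
contact_force: [6.1, -0.9, -8.8]
gripper_width: 23.1
```

View pics/w4.png

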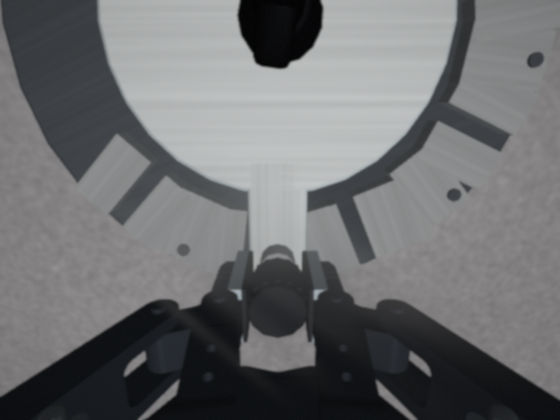

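The arm now sits between the home notch at (355,228) on the right and the second left notch at (140,190). The target notch is just starting to show at the arm's left edge (246,240). The second notch is 36° beyond the first, which lets me cross-check the target angle.

Run:
```python
from h import *
import pickle; c=pickle.load(open("w4.pkl","rb"))
C=np.array([631.5,-54.8])
f=lambda p:np.degrees(np.arctan2(-(p[1]-C[1]),-(p[0]-C[0])))
for n,pts in dict(home=((343,203),(355,230),(366,260)),L2=((158,172),(139,195),(118,218)),edge=((247,215),(246,235)),R1=((440,110),(475,126),(505,143))).items():
    print(n,[f(plane("wrist",u,v,30,c)).round(1) for u,v in pts])
```

```text
home [np.float64(9.2), np.float64(9.6), np.float64(9.4)]
L2 [np.float64(-57.2), np.float64(-57.1), np.float64(-57.4)]
edge [np.float64(-24.2), np.float64(-23.5)]
R1 [np.float64(52.7), np.float64(52.8), np.float64(52.3)]
```

Target is at −21.2°, or 30.6° from home, and about 7.2° (14 mm) remains. I approach to about 4 mm short, release onto the ring, then nudge until it snaps in.

```bash
python3 -m crank '[[0.1,-3.5,0,0.03],[0.1,-3.5,0,0.03],[0.1,-3,0,0.028],[0,0,0,0]]'; python3 -m crank '[[0,0,0.7,0],[0,0,0,0]]'; python3 go.py 532 -13.5 64 -21.2; python3 -m crank '[[0,0,0,0],[0,0,0,0],[0,0,0,0]]' 0.35;python3 go.py 532 -13.5 64 -21.2
```

```text
time: 6.1
ee_pos: [529.4, -19.3, 64.2]
orientation: [0.0, 0.986, -0.165, 0.001]
contact_force: [4.8, -2.3, -8.7]
gripper_width: 22.6
time: 6.3
ee_pos: [529.4, -19.3, 63.8]
orientation: [0.0, 0.986, -0.165, 0.001]
contact_force: [6.2, -2.1, -6.1]
gripper_width: 22.6
t 6.3 tcp [529.4 -19.3  63.8] F [ 6.2 -2.1 -6.1] M [-0.53 -1.09 -0.19] w 22.6 xang -19.0 tilt 0.07 shift [ 0.6 -6.3 -0.2] twist 0.039
time: 6.6
ee_pos: [528.3, -18.0, 64.1]
orientation: [-0.0, 0.986, -0.164, -0.001]
contact_force: [0.7, -0.3, -0.3]
gripper_width: 30.1
t 6.6 tcp [528.3 -18.   64.1] F [ 0.7 -0.3 -0.3] M [-0.    0.06  0.04] w 30.1 xang -18.9 tilt 0.06 shift [ 2.1 -5.5  0.1] twist 0.04
```

```bash
python3 -m crank '[[0,-2,0,0.02],[0,-1.5,0,0.02],[0,0,0,0]]'|grep -E "pos|force"; for i in 1; do :; done; python3 -m crank '[[0,-1,0,0],[0,0,0,0]]'|grep -E "pos|force"; python3 -m crank '[[0,-1,0,0],[0,0,0,0]]'|grep -E "pos|force"; python3 -m crank '[[0,-1,0,0],[0,0,0,0]]'|grep -E "pos|force"
```

```text
ee_pos: [529.6, -16.0, 64.1]
contact_force: [-0.3, -3.2, 1.3]
ee_pos: [529.6, -15.8, 64.0]
contact_force: [-2.4, -5.7, 2.8]
ee_pos: [529.7, -15.3, 63.9]
contact_force: [-2.4, -7.0, 1.9]
ee_pos: [530.0, -14.0, 63.6]
contact_force: [-1.2, -5.3, -3.1]
```

```bash
python3 -m crank '[[0,-1,0,0],[0,0,0,0]]'|grep -E "pos|force";  python3 -m crank '[[0,-0.7,0,0],[0,0,0,0]]'|grep -E "pos|force"
python3 - <<'E'
from h import *
import pickle
c=cam("wrist");p=imaging.read_camera("wrist");q=imaging.read_camera("scene")
pickle.dump(c,open("w5.pkl","wb"));cv2.imwrite("pics/w5full.png",p[:,:,::-1])
cv2.imwrite("pics/w5.png",np.hstack([p[120:420,130:430,::-1],cv2.resize(q[150:250,150:250,::-1],(300,300),interpolation=2)]))
E
```

```text
ee_pos: [530.9, -11.0, 63.8]
contact_force: [-1.5, -2.2, -1.2]
ee_pos: [531.0, -10.9, 63.7]
contact_force: [-2.4, -2.6, -1.7]
```

View pics/w5.png

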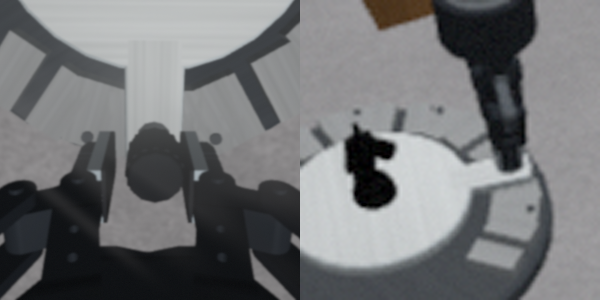

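```bash
python3 - <<'E'
from h import *
import pickle
for f,im in(("w4.pkl","pics/w4.png"),("w5.pkl","pics/w5full.png")):
    c=pickle.load(open(f,"rb"))
    a={"w4.pkl":16.4-2.4,"w5.pkl":21.2}[f]
    x,y=631.5-112.5*np.cos(np.radians(a)),-54.8+112.5*np.sin(np.radians(a))
    print(f,[(h,np.round(proj("wrist",(x,y,86+h),c),1)) for h in(0,8,9)])
print(robot.observe()["time"])
E
python3 - <<'E'
import cv2,numpy as np
a=cv2.imread("pics/w4.png")[240:350,220:340];b=cv2.imread("pics/w5full.png")[230:340,220:340]
cv2.imwrite("pics/cmp.png",np.clip(cv2.resize(np.hstack([a,b]),None,fx=3,fy=3,interpolation=2).astype(float)*2,0,255))
E
```

```text
w4.pkl [(0, array([276.4, 302.9])), (8, array([276.4, 314.4])), (9, array([276.4, 315.9]))]
w5.pkl [(0, array([287.7, 300.5])), (8, array([288.4, 312. ])), (9, array([288.4, 313.5]))]
8.0[ WARN:0@0.056] global loadsave.cpp:1063 imwrite_ Unsupported depth image for selected encoder is fallbacked to CV_8U.
```

View pics/cmp.png

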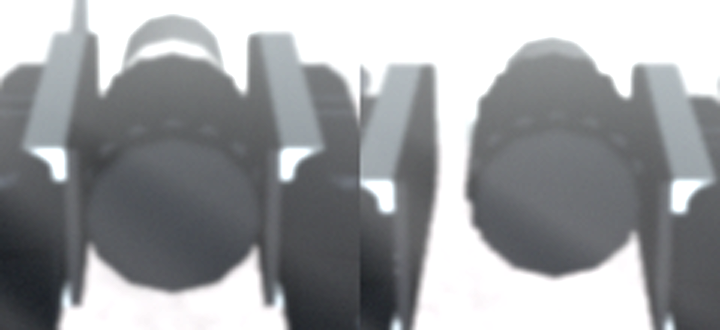

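On the left (before) the bright shaft shows below the knob. On the right (now) there is no gap, and the knob top is at row 297, against 300 predicted for home and 312 for resting on the ring. The pin has snapped home, so I release and withdraw straight up.

```bash
python3 -m crank '[[0,0.5,0,0],[0,0,0,0],[0,0,0,0],[0,0,0,0]]' 0.65; python3 -m crank '[[0,0,-15,0],[0,0,-30,0],[0,0,-40,0],[-10,0,-40,0],[-20,0,-20,0]]'; python3 -m crank '[[-40,0,0,0],[-40,0,0,0],[0,0,0,0]]' >/dev/null
python3 - <<'E'
from h import *
import pickle
c=cam("wrist");p=imaging.read_camera("wrist");q=imaging.read_camera("scene");t=imaging.read_camera("top")
for n,i in(("wz",p),("sz",q),("tz",t)):cv2.imwrite(f"pics/{n}.png",i[:,:,::-1])
cv2.imwrite("pics/fin.png",np.hstack([cv2.resize(p[:,:,::-1],(400,300)),cv2.resize(q[160:270,110:256,::-1],(400,300),interpolation=2)]))
C=np.array([631.5,-54.8])
for h in(0,8):
    for a in(21.2,):
        P=(C[0]-112.5*np.cos(np.radians(a)),C[1]+112.5*np.sin(np.radians(a)),73+h); print(h,"scene",proj("scene",P),"wristtop",proj("wrist",(P[0],P[1],86+h),c))
s=cv2.imread("pics/sz.png");u,v=map(int,proj("scene",P))
m=(s[v-18:v+22,u-16:u+16].max(2)<45).astype(np.uint8);k,l,st,ce=cv2.connectedComponentsWithStats(m)
print([(st[i].tolist(),(ce[i]+[u-16,v-18]).round(1)) for i in range(1,k) if st[i][4]>15], "home start: centre 183.8 vs pred",proj("scene",(521,-73,73)))
d=cv2.absdiff(cv2.imread("pics/top0.png"),t[:,:,::-1]).max(2)
for n,(x0,x1,y0,y1) in dict(cliff=(145,215,160,240),road=(172,218,70,148),bin=(410,505,170,255),knight=(325,350,112,134)).items(): print(n,(d[y0:y1,x0:x1]>30).sum())
E
```

```text
time: 8.4
ee_pos: [532.1, -10.6, 64.4]
orientation: [-0.0, 0.983, -0.184, 0.001]
contact_force: [-0.4, 0.8, -0.3]
gripper_width: 55.6
time: 8.9
ee_pos: [505.9, -0.3, 212.7]
orientation: [-0.001, 0.983, -0.185, 0.003]
contact_force: [0.0, -0.8, 0.5]
gripper_width: 55.5
0 scene (np.float64(218.36533703484068), np.float64(196.84234792125957)) wristtop (np.float64(283.8556770753483), np.float64(52.53328334739436))
8 scene (np.float64(218.01996691806687), np.float64(194.46208313934218)) wristtop (np.float64(284.06437194444106), np.float64(50.82793744489962))
[([12, 16, 10, 12, 95], array([218.5, 197.5]))] home start: centre 183.8 vs pred (np.float64(207.6113633309006), np.float64(183.67215437017921))
cliff 0
road 0
bin 0
knight 29
```

View pics/fin.png

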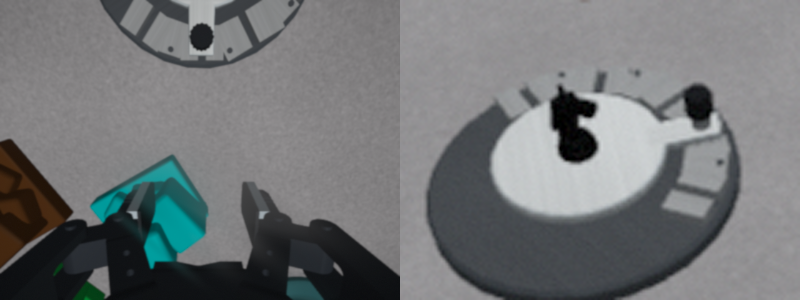

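The final views show the arm in the first cliff-side notch, the knob seated on its boss at (218.5,197.5) (predicted 196.8 for home, 194.5 on the ring), and the knight standing centred. Handing in.

```bash
python3 -c "
from workcell import robot
print(robot.observe()['time']);print(robot.hand_in())"
```

```text
9.35
the job is handed in; nothing more can be done
None
```

The stage is now locked in the first notch on the brown cliff's side, with the pin home, and the job was handed in at 9.35 s.

I gripped the knob and lifted it about 12 mm. I then turned the stage about 28° clockwise, towards the cliff on the left, and let the pin rest lightly on the ring. I nudged the knob on until the pin snapped in at about 30.6° from home, then opened the fingers and withdrew straight up. Readings at the end of each move stayed near 10 N or below. Side pushes peaked at about 7 N while the pin slid to the notch.

**Last checks:**
- **Pin:** two camera views agree that it is home. In the scene view the knob is at row 197.5, against 196.8 predicted for home and 194.5 for resting on the ring. In the wrist view no shaft shows below the knob.
- **Knight:** it stands in the middle of the stage. The few changed pixels there fit its having turned with the stage.
- **Cliff, road and bin:** the top view shows no change in any of them.

**Disagreements:** the wrist view put the knob about 3 mm farther out than the two fixed cameras. A steady sideways reading of about 6 N stayed while the knob was held, and went to zero on release.

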